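# Load the mill's sprung clamp and close the grinding jar with its keyed lid

### The job

Get the mill ready to run: put the notched grinding jar, with its ball in it, on the mill's platform, pressing the spring jaw back with the jar so that it goes down behind the crescent stop and is held between the two. Then set the keyed lid on its rim with the key well to one side of the notch (an eighth of a turn or more), turn it on the rim, which wipes the sealing faces clean, until the key drops into the notch, and leave it seated flat and fully home. Leave the other things on the bench where they are.

Things in the scene. Friction and masses are not known exactly. Their poses are not given: they have to be found in the camera images.
- jar_mid (a point): the grinding jar: open steel cup, 64 mm outside diameter, 65 mm tall, wall 6 mm (bore 52 mm), bottom 8 mm thick, about 0.7 kg, upright on the bench with a loose grinding ball in it. Its rim has one notch. The point is on the axis half-way up, 32.5 mm above the underside; x points to the notch, z up
- notch (a point): the notch in the jar's rim, right through the wall, 6 mm deep, 10 mm wide inside and 12 mm outside. The point is 35 mm from the jar's axis (3 mm outside the wall) along the jar's x, 60 mm above the jar's underside
- lid_mid (a point): the jar's keyed lid, steel, about 0.2 kg, 42 mm tall, right way up on the bench. From below: spigot 49 mm across, 8 mm deep, that enters the bore; flange 64 mm across, 6 mm thick, that lies on the rim; bar grip on top. The point is on the axis half-way up, 21 mm above the spigot's underside; x points to the key, z up. Seated, it is 78 mm above the jar's underside
- lid_grip (a point): middle of the lid's bar grip, an upright rib on the flange: 12 mm thick (lid's y), 44 mm long (x), 28 mm tall. The point is on the lid's axis, 14 mm above the flange's top and 7 mm above lid_mid
- key (a point): the lid's key, an ear 8 mm wide on the flange's edge that reaches out to 38 mm from the axis and 5 mm below the flange. The point is on its lower edge, 35 mm from the axis along the lid's x, 18 mm below lid_mid. Seated, it meets the notch point. Out of the notch the key rides on the rim: it is 5 mm higher and a lid left to itself leans by some 4 degrees
- seat (a point): the jar's place on the mill's platform: the point is on the platform's surface, 120 mm above the bench, under the axis of a seated jar. Its axes are the mill's: x from the mill's front to the jaw at the back, z up. In front of it (-x) is a fixed crescent stop, 16 mm tall and 12 mm thick, a 90 degree arc fitting the jar's outside; to the left and right (y) the platform is bare
- mill: the vibratory mill, a fixed light grey box 260 mm deep (x), 220 mm wide, with a flat aluminium platform 210 by 170 mm on top, 120 mm above the bench. Origin at the centre of its underside, 35 mm behind the seat. The spring housing behind the jaw is 38 mm tall above the platform
- jaw_face (a point): middle of the spring jaw's face, an upright pad 50 mm wide, from 4 to 40 mm above the platform (its carriage to 42 mm), that looks to the mill's -x. At rest it is 18 mm behind the seat point, so the jar, 32 mm in radius, needs it pushed back 14 mm
- jaw (a joint): travel of the spring jaw in m along the mill's x: 0 at rest, grows as it is pushed back, at most 0.022; 0.014 with the jar home against the stop. Spring force about 5 N at rest, 10 N at 0.014 (400 N/m)
- ball_center (a point): the steel grinding ball loose inside the jar, 25 mm across; the point is its centre
- small_jar: small steel jar without a notch, 44 mm across, 48 mm tall; a bystander, stays where it is. Origin at the centre of its underside
- plain_lid: the small jar's lid: steel disc 44 mm across with a round knob and no key, 26 mm tall; a bystander, stays where it is. Origin at the centre of its underside
- reagent: squat amber reagent jar with a white cap, 50 mm across, 85 mm tall; a bystander, stays where it is. Origin at the centre of its underside
- brush: small wooden bench brush lying flat, 120 mm long, 12 mm thick, from -75 (handle) to +44 mm (hair) along its x axis; a bystander, stays where it is. Origin underneath, where the handle meets the ferrule
- beaker: glass beaker, 68 mm across, 90 mm tall; a bystander, stays where it is. Origin at the centre of its underside
- wash_bottle: white wash bottle, 62 mm across, 180 mm tall with its bent nozzle; a bystander, stays where it is. Origin at the centre of its underside
Things that resemble listed ones, but are neither listed nor needed, are in the scene too. What is shaped like the part that bears jar_mid but blue or pink is not meant.

How it is judged:
By the outcome, as a careful person would: the job done as asked, in the order asked, and still so for the second after the job is handed in, with the robot touching nothing.
It also fails if it takes over 62 s, if anything falls off the work surface, if the arm or the gripper's body presses on something with over 40 N, if the wrist force passes 120 N, or if a joint passes its speed limit or range.

### The arm

A 6-joint arm with a two-finger parallel gripper is mounted at the origin on the work surface. World frame = base frame: x ahead of the robot, y to its left, z up, the work surface at z = 0. Lengths are in m, angles in degrees, forces in N, time in s.
With the tool pointing down it reaches from about 0.375 to 0.9 m from the base axis. Payload 3.1 kg.
Tool frame: the origin (TCP) lies between the finger pads; the fingertips stand 22 mm ahead of it and the grasp point (between the pads) lies 3 mm ahead of it; y points along the fingers, x is the direction in which the jaws open and shut, and the axes are right-handed (so a half turn about y gives the same grasp; the last joint's range is limited). The gripper opens to 87 mm and grips with 3 to 60 N. Pads are 19 mm wide; open, the fingers measure 117 mm over their backs; the gripper's body (75 mm by 190 mm) begins 51 mm behind the grasp point.
Start: joints at [57.324, 30.224, 82.088, -0, 67.689, -10.227], TCP at [0.239, 0.578, 0.245] pointing down, gripper open.
Joint ranges: [-176.69, 176.69], [-43.24, 126.21], [12.49, 139.97], [-82, 262], [0, 151.66], [-163.58, 163.58]. Speed limits (degrees/s): [159.86, 159.86, 180, 180, 180, 180].

### API

Orientations are given as a 3x3 rotation matrix whose columns are the frame's x, y, z axes.
In Python, from rig import bot, imaging, workorder gives the robot as it stands. The module is installed in compiled form; this text tells all that it offers.
- The arm moves only by the tool drive_tool, never from a script. Its argument "commands" is a list of rows, each an object of numbers: "dx", "dy", "dz": the shift along the tool's x, y, z normalised to -1 to 1, where 1 is 4 cm; "wx", "wy", "wz": the turn, a rotation vector about the tool's x, y, z normalised to -1 to 1, where 1 is pi/2 rad; "grip": the finger opening in mm, from 0 to 87. In form: [{"dx": .., "dy": .., "dz": .., "wx": .., "wy": .., "wz": .., "grip": ..}, ...]. A call has 1 to 8 rows; each row shifts and turns the commanded pose from where the row before left it, along the tool's axes as they then stand; what a row does not reach is not made up. A row lasts 1/8 s, in which the tool goes at most 62.5 mm and 10.7 degrees, less where a joint would pass 70% of its speed; a pose out of reach is approached as far as the arm can. A call with a number of a shift or a turn outside -1 to 1 is refused whole. A call with a gripper value outside its range is refused whole. The fingers move at their own pace and stop on an object; the grip force is fixed at half the most. Time passes only in rows, so rows that do not move let the fingers close. It gives the time, the measured TCP pose, the force and the opening at its end, in the units of the state.
- bot.read_state(): the state, without advancing time (a new reading comes with each control period).
- imaging.capture(name): name is "scene" or "top"; returns (picture, depth): 384x512x3 uint8, red, green, blue; 384x512 float32, m along the optical axis (not along the pixel's ray), 0 where there is no reading.
- imaging.get_calibration(name): a dict with "mtx" (3x3 intrinsics, pixels), "dist" ([k1, k2, p1, p2, k3] as OpenCV has them; the pictures are not rectified), "world_to_cam" (4x4, takes a point from world to camera coordinates). Camera axes: x right, y down, z forward; pixel columns grow to the right and rows downward; lengths in m; the calibration is good to about 2 mm. A picture is of the moment at which its call begins. get_calibration takes no time and is no camera call.
- workorder.hand_in(): hands the job in, once; it reports no verdict.
The state is a dict: "time_s": time; "joint_positions": joint angles; "qvel": joint speeds; "tau": joint torques, N m; "position": TCP position; "tcp_rot": TCP orientation; "force": force on the tool from outside, world axes, zero at the start; "moment": the same for the moment, N m; "opening": opening from 0.0 (shut) to 1.0 (fully open).
Only numpy, scipy, OpenCV 4.12 (cv2) and the standard library are available. Lean on these libraries where they do the work, as an engineer would, in place of code of your own. Each camera call takes 0.05 s, during which the arm holds its last target. There are 200 camera calls.

## Working session

There is one attempt and no reset: what is moved stays moved. The work goes in short steps, Python scripts to look and compute and a tool call to move; the robot and the scene stay as the last step left them, time stands still between calls to the robot, and variables do not carry over. Pictures are saved under pics/ and viewed, on a budget of 10 in all, crops included, one or two more only if the job needs it, and the job is handed in when it is done.

Besides the shell and the picture viewer there is one more tool, called after "Request:" by a JSON object that holds its "api" and its "payload". drive_tool: Moves the arm, as the interface text tells. Its arguments: {"type":"object","properties":{"commands":{"type":"array"}},"required":["commands"]}

```bash
mkdir -p pics; cat > h.py <<'E'
import numpy as np, cv2
from rig import bot, imaging, workorder
def cap(n):
    p,d=imaging.capture(n); np.savez(f'{n}.npz',p=p,d=d); return p,d
def ray(n,u,v):
    c=imaging.get_calibration(n); T=np.array(c['world_to_cam'])
    q=cv2.undistortPoints(np.array([[[u,v]]],float),np.array(c['mtx']),np.array(c['dist']))[0,0]
    d=T[:3,:3].T@np.r_[q,1]; o=-T[:3,:3].T@T[:3,3]; return o,d
def onz(n,u,v,z):
    o,d=ray(n,u,v); return o+d*(z-o[2])/d[2]
def cloud(n,d):
    c=imaging.get_calibration(n); T=np.array(c['world_to_cam'])
    vv,uu=np.mgrid[0:d.shape[0],0:d.shape[1]]
    q=cv2.undistortPoints(np.stack([uu,vv],-1).reshape(-1,1,2).astype(float),np.array(c['mtx']),np.array(c['dist'])).reshape(*d.shape,2)
    P=np.concatenate([q*d[...,None],d[...,None]],-1); P=(P-T[:3,3])@T[:3,:3]; P[d==0]=np.nan; return P
def proj(n,X):
    c=imaging.get_calibration(n); T=np.array(c['world_to_cam'])
    return cv2.projectPoints(np.array(X,float).reshape(-1,1,3),cv2.Rodrigues(T[:3,:3])[0],T[:3,3],np.array(c['mtx']),np.array(c['dist']))[0].reshape(-1,2)
def save(name,p,s=1.5):
    cv2.imwrite(f'pics/{name}.png',cv2.resize(cv2.cvtColor(p,cv2.COLOR_RGB2BGR),None,fx=s,fy=s,interpolation=cv2.INTER_CUBIC))
E
python3 - <<'E'
from h import *
for n in('scene','top'):
    p,d=cap(n); save(n+'1',p)
    c=imaging.get_calibration(n); o,_=ray(n,0,0); print(n,o,[np.round(onz(n,u,v,0),3) for u,v in((0,0),(511,0),(0,383),(511,383))])
s=bot.read_state(); print(s)
E
```

```text
scene [ 1.16084534 -0.77475881  0.77157664] [array([-13.332,   2.993,   0.   ]), array([-0.955, 11.318, -0.   ]), array([ 0.442, -0.851,  0.   ]), array([ 1.279, -0.1  ,  0.   ])]
top [ 0.32254302 -0.00172909  0.97011108] [array([0.998, 0.722, 0.   ]), array([ 1.013, -0.716,  0.   ]), array([-0.009,  0.607,  0.   ]), array([ 0.003, -0.621,  0.   ])]
{'time_s': 0.1, 'joint_positions': array([ 5.73244261e+01,  3.02738696e+01,  8.21522716e+01, -2.63928845e-04,
        6.76889457e+01, -1.02265546e+01]), 'qvel': array([-0.02814033, -0.20707147, -0.31638519, -0.07738901,  0.0155376 ,
       -0.06590386]), 'tau': array([-1.77476732e-04, -4.40982485e+01, -1.77150267e+01,  6.34399289e-02,
        5.34471392e-02, -5.67817528e-05]), 'position': array([0.23827615, 0.57709995, 0.24364907]), 'tcp_rot': array([[ 3.81858542e-01, -1.08084270e-03, -9.24220150e-01],
       [ 9.24218667e-01, -1.69305889e-03,  3.81859909e-01],
       [-1.97748964e-03, -9.99997983e-01,  3.52426001e-04]]), 'force': array([ 0.82562257, -0.00724115, -0.01866456]), 'moment': array([0.04104085, 0.0080442 , 0.01004189]), 'opening': 1.0031474800237052}
```

View pics/scene1.png

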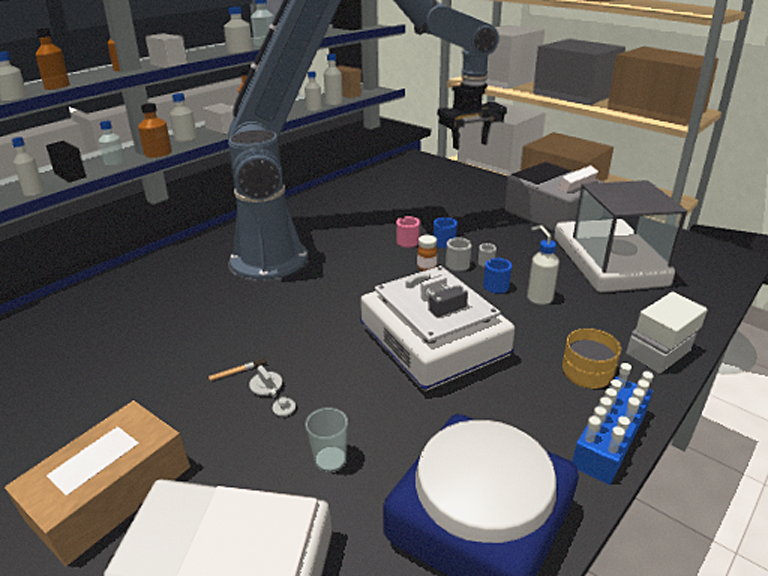

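View pics/top1.png

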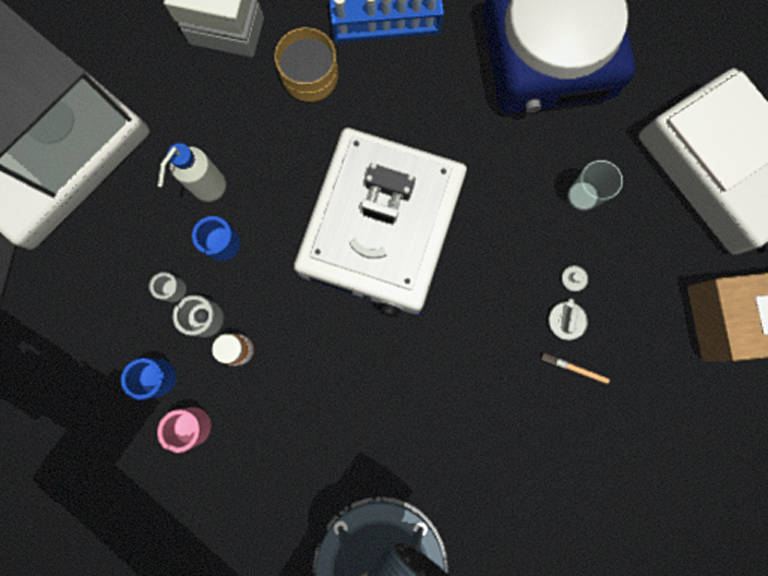

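Top view (768-wide picture): candidates for the jar are the grey cup at (197,316), the small grey jar at (166,286), the blue cups at (213,237) and (148,378), and the pink cup at (183,430). I choose the larger grey cup with the ball. The lid with bar and key is at (568,320), the plain knob lid at (575,278), and the mill seat near (372,225). One close crop to check.

```bash
python3 - <<'E'
from h import *
z=np.load('top.npz');p=z['p'];z2=np.load('scene.npz');p2=z2['p']
def c(p,u,v,r=22,o=396):
    return cv2.resize(p[v-r:v+r,u-r:u+r],(o,300) if 0 else (300,300),interpolation=cv2.INTER_CUBIC)
a=np.vstack([np.hstack([c(p,131,211),c(p,379,213)]),np.hstack([c(p,255,145,40),c(p2,305,168)])])
save('crop1',a,1)
P=cloud('top',z['d'])
for nm,(u,v) in dict(jar=(131,211),lid=(379,213)).items():
    print(nm);print(np.round(P[v-16:v+17:2,u-16:u+17:2,2]*1000).astype(int))
E
```

```text
jar
[[                  46                   37                   28
                    17                    2                    0
                     2                    1                    1
                    -1                    0                   -1
                     2                    1                    3
                    -1                    2]
 [                  43                   32                   19
                     7                    0                    1
                    -2                   -2                    0
                    -2                    0                   -1
                     3                   -3                   -4
                     0                   -2]
 [                  27                   19                    9
                    -3                   63                   64
                    64                   65                   64
                    64                   64                   -2
                    -1                   -1                    0
                     0         
[... 5477 characters left out ...]
 1 11 14 15 15 13 29 39 40 13 15  0 -1  1 -2]
 [ 5 -5 16 12 13 13 13 15 33 41 38 17 15 -1  0  0  1]
 [ 3 -1 14 13 15 13 15 23 40 41 43 17 15 13 -1  1 -2]
 [ 2  0 11 15 15 17 12 22 38 41 39 18 14 13  2 -1 -3]
 [-1 -2 15 12 15 15 14 29 38 42 39 12 11 15 -1 -5  0]
 [-1 -3 16 12 14 17 14 28 41 42 39 14 14 13  1  1  0]
 [ 3 -1 14 14 13 13 10 32 42 44 11 13 11 14 -3  1 -4]
 [ 1  2  0 15 12 10 14 31 38 43 14 14 15  0  0  3 -2]
 [-1  0  0 -2 11 14 13 14 15 16 15 14  1  1  1 -3 -1]
 [-1 -3  1  0  0 12 13 13 14 15 15 -3 -1  1 -1  0  0]
 [ 2 -2  0  3  3 -2  1  0  0 -2  0  0  1  1  4  2  1]
 [ 1  1  0  0  0  0 -1  1 -3 -4  3  1  1  2  0 -1  1]]<stdin>:9: RuntimeWarning: invalid value encountered in cast
```

View pics/crop1.png

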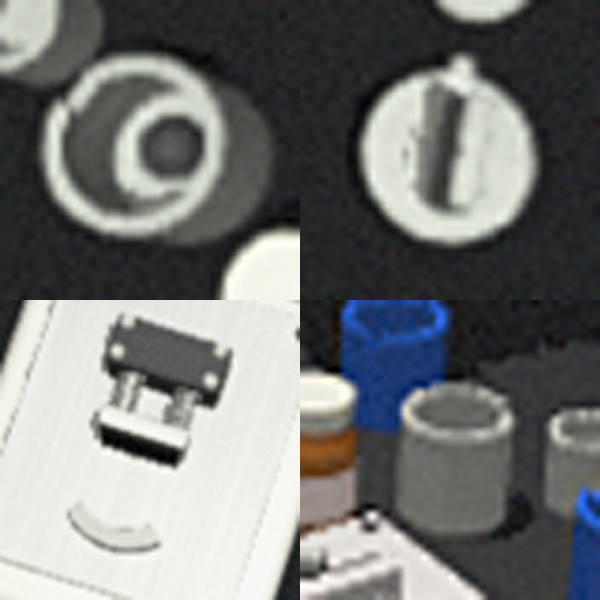

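The crop confirms it. The notched grey jar with its ball has the notch at upper left (68,108). The lid's key is at the top (462,65) with the bar along it. The mill has the jaw up and the stop below.

```bash
python3 - <<'E'
from h import *
z=np.load('top.npz');p=z['p'];P=cloud('top',z['d'])
def circ(X):
    A=np.c_[2*X[:,:2],np.ones(len(X))]; 
    for _ in range(4):
        s=np.linalg.lstsq(A,(X[:,:2]**2).sum(1),rcond=None)[0]; r=np.sqrt(s[2]+s[0]**2+s[1]**2)
        e=abs(np.linalg.norm(X[:,:2]-s[:2],axis=1)-r); k=e<5e-3; X=X[k];A=A[k]
    return s[:2],r,len(X)
g=p.astype(float).mean(2)
def win(u,v,r): return np.s_[v-r:v+r,u-r:u+r]
w=win(131,211,17);X=P[w][(abs(P[w][...,2]-.0645)<.004)&(g[w]>150)]
jc,r,n=circ(X);print('jar',jc,r,n)
w=win(379,213,17);Q=P[w];m=(Q[...,2]>.009)&(Q[...,2]<.019)
# flange outline by hull / enclosing
lc,lr=cv2.minEnclosingCircle((Q[m][:,:2]*1000).astype(np.float32));print('lid minenc',lc,lr)
uv=np.argwhere((g[w]>120)).astype(np.int32)[:,::-1]
print('lid flange mean',Q[m][:,:2].mean(0))
t=Q[(Q[...,2]>.034)][:,:2];rc=cv2.minAreaRect((t*1000).astype(np.float32));print('bar',rc, np.degrees(np.arctan2(*cv2.fitLine((t*1000).astype(np.float32),2,0,.01,.01)[[1,0],0])))
def pix(u,v,cu,cv,s,r): return cu-r+u/s-.5, cv-r+v/s-.5
N=onz('top',*pix(68,108,131,211,300/44,22),.062);print('notch',N,np.degrees(np.arctan2(*(N[:2]-jc)[::-1])))
K=onz('top',*pix(162,65,379,213,300/44,22),.014);C=onz('top',*pix(149,155,379,213,300/44,22),.014);J=onz('top',*pix(135,145,131,211,300/44,22),.065)
print('key',K,'c',C,np.degrees(np.arctan2(*(K-C)[[1,0]])),'jar img',J)
# mill
M=(abs(P[...,2]-.12)<.012)&(g>190);M[:, :190]=0;M[:,320:]=0;M[:80]=0;M[212:]=0
rc=cv2.minAreaRect((P[M][:,:2]*1000).astype(np.float32));print('mill',rc, P[M][:,2].mean())
S=[onz('top',*pix(u,v,255,145,300/80,40),z) for u,v,z in((113,545-300,.136),(72,510-300,.136),(158,548-300,.136),(113,338-300,.158),(228,365-300,.158))]
print(np.round(S,4))
w=win(255,145,40)
h=P[w][(P[w][...,2]>.15)&(P[w][...,2]<.17)]; print('housing+jaw',len(h),cv2.minAreaRect((h[:,:2]*1000).astype(np.float32)))
s=P[w][(P[w][...,2]>.129)&(P[w][...,2]<.142)]; print('mid',len(s)); 
for nm,(u,v) in dict(small=(110,191),reag=(154,233),blue1=(142,158),blue2=(98,252)).items(): print(nm,np.round(onz('top',u,v,.06),3))
np.set_printoptions(linewidth=250)
print(np.round(P[105:180:2,230:285:2,2]*1000-120).astype(int))
E
```

```text
jar [0.40325742 0.30994552] 0.028873454416545496 160
lid minenc (406.799072265625, -319.94378662109375) 34.49211120605469
lid flange mean [ 0.40395523 -0.31703191]
bar ((403.97442626953125, -319.0361328125), (12.503595352172852, 41.974491119384766), 78.37574005126953) -12.814695
notch [0.41709559 0.33519956 0.062     ] 61.279081259121355
key [ 0.44005557 -0.32697539  0.014     ] c [ 0.40560414 -0.32058872  0.014     ] -10.502370980594804 jar img [0.40363432 0.30932871 0.065     ]
mill ((567.123046875, 2.5878372192382812), (170.37864685058594, 212.72207641601562), 72.6059341430664) 0.11938392653691653
[[ 0.492   0.0235  0.136 ]
 [ 0.5138  0.0492  0.136 ]
 [ 0.4904 -0.0042  0.136 ]
 [ 0.6168  0.0247  0.158 ]
 [ 0.6003 -0.0458  0.158 ]]
housing+jaw 664 ((586.802490234375, -3.7835464477539062), (73.73876953125, 78.28742218017578), 72.83397674560547)
mid 225
small [0.45  0.359 0.06 ]
reag [0.348 0.245 0.06 ]
blue1 [0.535 0.285 0.06 ]
blue2 [0.301 0.377 0.06 ]
[[ -2  -1   2 ...   1   0 -27]
 [  1  -2  -1 ...   0   0   0]
 [  0  -4   0 ...  -1   0  -1]
 ...
 [  0   2  -3 ...  -2 -24 -27]
 [ -4  -2   0 ... -28 -28 -25]
 [ -5   1  -2 ... -27 -29 -28]]<stdin>:33: RuntimeWarning: invalid value encountered in cast
```

```bash
cat >> h.py <<'E'
def plan(x,y,z,phi,s=None):
    s=s or bot.read_state(); R=np.array(s['tcp_rot']); p=np.array(s['position'])
    f0=np.degrees(np.arctan2(R[1,0],R[0,0])); dphi=(phi-f0+180)%360-180
    d=np.array([x,y,z])-p
    for nm,f in(('now',f0),('after',phi)):
        c,n=np.cos(np.radians(f)),np.sin(np.radians(f))
        print(nm,'sum dx %.3f dy %.3f dz %.3f'%(( d[0]*c+d[1]*n)/.04,-d[2]/.04,(-n*d[0]+c*d[1])/.04))
    print('phi %.2f sum wy %.4f'%(f0,-dphi/90),'mm',np.round(d*1000,1),'tilt',np.round(R[2],4),'F',np.round(s['force'],1),'t',s['time_s'],'op',round(s['opening']*87,1),'j6',round(s['joint_positions'][5],1))
E
python3 - <<'E'
from h import *
s=bot.read_state();R=s['tcp_rot'];t=s['position']
z=np.load('scene.npz');P=cloud('scene',z['d']);L=(P-t)@R
for lo,hi in((-.02,.02),(-.045,-.02),(-.07,-.05),(-.1,-.07),(-.13,-.1)):
    m=(L[...,1]>lo)&(L[...,1]<hi)&(abs(L[...,0])<.15)&(abs(L[...,2])<.15); q=L[m]
    print(lo,m.sum(),np.round(np.percentile(q[:,0],[2,98]),3),np.round(np.percentile(q[:,2],[2,98]),3))
z=np.load('top.npz');P=cloud('top',z['d']);g=z['p'].mean(2)
a=np.radians(-17.3);ex=np.array([np.cos(a),np.sin(a)]);ey=np.array([-ex[1],ex[0]])
O=np.array([.5671,.0026]);Q=P[100:190,200:310].reshape(-1,3)
mx=(Q[:,:2]-O)@ex;my=(Q[:,:2]-O)@ey
for nm,zl,zh,xl,xh in(('stop',.130,.142,-.1,-.03),('jaw',.155,.168,-.03,.0),('housing',.152,.164,.02,.1)):
    k=(Q[:,2]>zl)&(Q[:,2]<zh)&(mx>xl)&(mx<xh)&(abs(my)<.06)
    print(nm,k.sum(),'x',np.percentile(mx[k],[2,10,50,90,98]).round(4),'y',np.percentile(my[k],[2,50,98]).round(4),Q[k,2].mean())
    if nm=='stop':
        from scipy.optimize import least_squares
        r=least_squares(lambda c:np.hypot(mx[k]-c[0],my[k]-c[1])-.038,[-.035,0],loss='soft_l1',f_scale=.002);print('stop arc centre mill',r.x)
plan(.4033,.3096,.15,-44)
E
```

```text
-0.02 75 [-0.055  0.058] [-0.017  0.01 ]
-0.045 51 [-0.058  0.06 ] [-0.017  0.007]
-0.07 165 [-0.086  0.083] [-0.042  0.028]
-0.1 343 [-0.093  0.091] [-0.041  0.03 ]
-0.13 133 [-0.049  0.014] [-0.029  0.015]
stop 137 x [-0.0798 -0.0772 -0.0707 -0.0642 -0.0615] y [-0.0269 -0.0001  0.0271] 0.1353748769440998
stop arc centre mill [-0.0368847  -0.00021001]
jaw 175 x [-0.0182 -0.0173 -0.0109 -0.0041 -0.0029] y [-0.0268 -0.0011  0.0253] 0.16048750785571386
housing 453 x [0.0264 0.0289 0.0416 0.0554 0.0585] y [-0.0356 -0.001   0.0352] 0.1574149168347254
now sum dx -4.605 dy 2.341 dz -6.367
after sum dx 7.613 dy 2.341 dz -1.945
phi 67.55 sum wy 1.2395 mm [ 165.  -267.5  -93.6] tilt [-2.e-03 -1.e+00  4.e-04] F [ 0.8 -0.  -0. ] t 0.1 op 87.3 j6 -10.2
```

Request:
{"api": "drive_tool", "payload": {"commands": [{"wy": -0.109, "dy": 0.3, "grip": 87}, {"wy": -0.109, "dy": 0.3, "grip": 87}, {"wy": -0.109, "dy": 0.3, "grip": 87}, {"wy": -0.109, "dy": 0.3, "grip": 87}, {"wy": -0.109, "dy": 0.3, "grip": 87}, {"wy": -0.109, "dy": 0.3, "grip": 87}, {"wy": -0.106, "dy": 0.3, "grip": 87}]}}

```text
schema error: expected keys dx, dy, dz, wx, wy, wz, grip
```

```bash
python3 -c "
from h import *
plan(.4033,.3096,.15,136)"
```

```text
now sum dx -4.605 dy 2.341 dz -6.367
after sum dx -7.613 dy 2.341 dz 1.945
phi 67.55 sum wy -0.7605 mm [ 165.  -267.5  -93.6] tilt [-2.e-03 -1.e+00  4.e-04] F [ 0.8 -0.  -0. ] t 0.1 op 87.3 j6 -10.2
```

Request:
{"api": "drive_tool", "payload": {"commands": [{"dx": 0, "dy": 0.3, "dz": 0, "wx": 0, "wy": -0.109, "wz": 0, "grip": 87}, {"dx": 0, "dy": 0.3, "dz": 0, "wx": 0, "wy": -0.109, "wz": 0, "grip": 87}, {"dx": 0, "dy": 0.3, "dz": 0, "wx": 0, "wy": -0.109, "wz": 0, "grip": 87}, {"dx": 0, "dy": 0.3, "dz": 0, "wx": 0, "wy": -0.109, "wz": 0, "grip": 87}, {"dx": 0, "dy": 0.3, "dz": 0, "wx": 0, "wy": -0.109, "wz": 0, "grip": 87}, {"dx": 0, "dy": 0.3, "dz": 0, "wx": 0, "wy": -0.109, "wz": 0, "grip": 87}, {"dx": 0, "dy": 0.3, "dz": 0, "wx": 0, "wy": -0.106, "wz": 0, "grip": 87}, {"dx": -0.5, "dy": 0, "dz": 0.2, "wx": 0, "wy": 0, "wz": 0, "grip": 87}]}}

```text
time_s: 1.1
position: [0.2466, 0.5579, 0.1589]
tcp_rot: [[-0.721, -0.001, -0.693], [0.693, -0.002, -0.721], [-0.0, -1.0, 0.002]]
force: [0.6, -0.4, -0.3]
opening: 0.999
```

Request:
{"api": "drive_tool", "payload": {"commands": [{"dx": -0.9, "dy": 0, "dz": 0.2, "wx": 0, "wy": 0, "wz": 0, "grip": 87}, {"dx": -0.9, "dy": 0, "dz": 0.2, "wx": 0, "wy": 0, "wz": 0, "grip": 87}, {"dx": -0.9, "dy": 0, "dz": 0.2, "wx": 0, "wy": 0, "wz": 0, "grip": 87}, {"dx": -0.9, "dy": 0, "dz": 0.25, "wx": 0, "wy": 0, "wz": 0, "grip": 87}, {"dx": -0.9, "dy": 0, "dz": 0.25, "wx": 0, "wy": 0, "wz": 0, "grip": 87}, {"dx": -0.9, "dy": 0, "dz": 0.25, "wx": 0, "wy": 0, "wz": 0, "grip": 87}, {"dx": -0.9, "dy": 0, "dz": 0.2, "wx": 0, "wy": 0, "wz": 0, "grip": 87}, {"dx": -0.8, "dy": 0, "dz": 0.2, "wx": 0, "wy": 0, "wz": 0, "grip": 87}]}}

```text
time_s: 2.1
position: [0.4034, 0.309, 0.1603]
tcp_rot: [[-0.719, -0.0, -0.696], [0.696, -0.0, -0.719], [0.0, -1.0, 0.0]]
force: [0.5, -0.5, -0.6]
opening: 1.001
```

```bash
python3 -c "
from h import *
plan(.4033,.3096,.03,136)"
```

```text
now sum dx 0.012 dy 3.258 dz -0.008
after sum dx 0.012 dy 3.258 dz -0.008
phi 135.93 sum wy -0.0008 mm [-1.000e-01  6.000e-01 -1.303e+02] tilt [ 1.e-04 -1.e+00  4.e-04] F [ 0.5 -0.5 -0.6] t 2.1 op 87.1 j6 -111.1
```

Request:
{"api": "drive_tool", "payload": {"commands": [{"dx": 0, "dy": 0.7, "dz": 0, "wx": 0, "wy": 0, "wz": 0, "grip": 87}, {"dx": 0, "dy": 0.8, "dz": 0, "wx": 0, "wy": 0, "wz": 0, "grip": 87}, {"dx": 0, "dy": 0.8, "dz": 0, "wx": 0, "wy": 0, "wz": 0, "grip": 87}, {"dx": 0, "dy": 0.6, "dz": 0, "wx": 0, "wy": 0, "wz": 0, "grip": 87}, {"dx": 0, "dy": 0.35, "dz": 0, "wx": 0, "wy": 0, "wz": 0, "grip": 87}, {"dx": 0, "dy": 0, "dz": 0, "wx": 0, "wy": 0, "wz": 0, "grip": 64}, {"dx": 0, "dy": 0, "dz": 0, "wx": 0, "wy": 0, "wz": 0, "grip": 45}, {"dx": 0, "dy": 0, "dz": 0, "wx": 0, "wy": 0, "wz": 0, "grip": 45}]}}

```text
time_s: 3.1
position: [0.4035, 0.3105, 0.0315]
tcp_rot: [[-0.719, 0.002, -0.695], [0.695, 0.001, -0.719], [-0.001, -1.0, -0.002]]
force: [4.7, -5.6, -0.1]
opening: 0.741
```

Request:
{"api": "drive_tool", "payload": {"commands": [{"dx": 0, "dy": 0, "dz": 0, "wx": 0, "wy": 0, "wz": 0, "grip": 45}, {"dx": 0, "dy": 0, "dz": 0, "wx": 0, "wy": 0, "wz": 0, "grip": 45}]}}

```text
time_s: 3.35
position: [0.4037, 0.3105, 0.0314]
tcp_rot: [[-0.719, 0.002, -0.695], [0.695, 0.001, -0.719], [-0.001, -1.0, -0.002]]
force: [0.4, -1.4, 6.1]
opening: 0.724
```

Request:
{"api": "drive_tool", "payload": {"commands": [{"dx": 0, "dy": -0.2, "dz": 0, "wx": 0, "wy": 0, "wz": 0, "grip": 45}, {"dx": 0, "dy": -0.5, "dz": 0, "wx": 0, "wy": 0, "wz": 0, "grip": 45}, {"dx": 0, "dy": -0.7, "dz": 0, "wx": 0, "wy": 0, "wz": 0, "grip": 45}, {"dx": 0, "dy": -0.8, "dz": 0, "wx": 0, "wy": 0, "wz": 0, "grip": 45}, {"dx": 0, "dy": -0.8, "dz": 0, "wx": 0, "wy": 0.05, "wz": 0, "grip": 45}, {"dx": 0, "dy": -0.7, "dz": 0, "wx": 0, "wy": 0.08, "wz": 0, "grip": 45}, {"dx": 0, "dy": -0.5, "dz": 0, "wx": 0, "wy": 0.08, "wz": 0, "grip": 45}, {"dx": 0, "dy": -0.3, "dz": 0, "wx": 0, "wy": 0.08, "wz": 0, "grip": 45}]}}

```text
time_s: 4.35
position: [0.4013, 0.3097, 0.2106]
tcp_rot: [[-0.336, -0.003, -0.942], [0.942, -0.001, -0.336], [-0.0, -1.0, 0.003]]
force: [0.1, 0.2, -7.6]
opening: 0.728
```

Request:
{"api": "drive_tool", "payload": {"commands": [{"dx": 0, "dy": 0, "dz": 0, "wx": 0, "wy": 0.09, "wz": 0, "grip": 45}, {"dx": 0, "dy": 0, "dz": 0, "wx": 0, "wy": 0.09, "wz": 0, "grip": 45}, {"dx": 0, "dy": 0, "dz": 0, "wx": 0, "wy": 0.09, "wz": 0, "grip": 45}, {"dx": 0, "dy": 0, "dz": 0, "wx": 0, "wy": 0.09, "wz": 0, "grip": 45}, {"dx": 0, "dy": 0, "dz": 0, "wx": 0, "wy": 0.053, "wz": 0, "grip": 45}]}}

```text
time_s: 4.97
position: [0.4007, 0.3094, 0.2092]
tcp_rot: [[0.301, -0.005, -0.954], [0.954, -0.002, 0.301], [-0.003, -1.0, 0.004]]
force: [-0.4, 0.3, -7.1]
opening: 0.726
```

```bash
python3 -c "
from h import *
a=np.radians(-17.3);S=np.array([.5332,.0132])-.024*np.array([np.cos(a),np.sin(a)]);print(S)
plan(S[0],S[1],.20,72.7)"
```

```text
[0.51028574 0.020337  ]
now sum dx -6.069 dy 0.231 dz -4.784
after sum dx -6.085 dy 0.231 dz -4.764
phi 72.51 sum wy -0.0022 mm [ 109.5 -289.1   -9.2] tilt [-0.0033 -1.      0.0039] F [-0.4  0.3 -7.1] t 4.975 op 63.1 j6 -47.5
```

Request:
{"api": "drive_tool", "payload": {"commands": [{"dx": -0.25, "dy": 0, "dz": -0.2, "wx": 0, "wy": 0, "wz": 0, "grip": 45}, {"dx": -0.5, "dy": 0, "dz": -0.4, "wx": 0, "wy": 0, "wz": 0, "grip": 45}, {"dx": -0.7, "dy": 0, "dz": -0.55, "wx": 0, "wy": 0, "wz": 0, "grip": 45}, {"dx": -0.8, "dy": 0, "dz": -0.65, "wx": 0, "wy": 0, "wz": 0, "grip": 45}, {"dx": -0.8, "dy": 0, "dz": -0.65, "wx": 0, "wy": 0, "wz": 0, "grip": 45}, {"dx": -0.8, "dy": 0, "dz": -0.65, "wx": 0, "wy": 0, "wz": 0, "grip": 45}, {"dx": -0.8, "dy": 0, "dz": -0.6, "wx": 0, "wy": 0, "wz": 0, "grip": 45}, {"dx": -0.6, "dy": 0, "dz": -0.5, "wx": 0, "wy": 0, "wz": 0, "grip": 45}]}}

```text
time_s: 5.98
position: [0.5001, 0.0574, 0.2099]
tcp_rot: [[0.297, -0.002, -0.955], [0.955, -0.0, 0.297], [-0.001, -1.0, 0.002]]
force: [0.2, 0.1, -8.2]
opening: 0.726
```

Request:
{"api": "drive_tool", "payload": {"commands": [{"dx": -0.4, "dy": 0, "dz": -0.3, "wx": 0, "wy": 0, "wz": 0, "grip": 45}, {"dx": -0.25, "dy": 0, "dz": -0.15, "wx": 0, "wy": 0, "wz": 0, "grip": 45}, {"dx": -0.15, "dy": 0, "dz": -0.1, "wx": 0, "wy": 0, "wz": 0, "grip": 45}, {"dx": 0, "dy": 0, "dz": 0, "wx": 0, "wy": 0, "wz": 0, "grip": 45}]}}

```text
time_s: 6.48
position: [0.512, 0.0229, 0.2105]
tcp_rot: [[0.297, -0.0, -0.955], [0.955, 0.0, 0.297], [0.0, -1.0, 0.001]]
force: [0.4, 0.5, -7.5]
opening: 0.725
```

```bash
python3 - <<'E'
from h import *
p,d=cap('top');p2,d2=cap('scene')
uv=proj('top',[.5332,.0132,.18])[0].round().astype(int);u2=proj('scene',[.5332,.0132,.15])[0].round().astype(int);print(uv,u2)
c=lambda p,u,r:cv2.resize(p[u[1]-r:u[1]+r,u[0]-r:u[0]+r],(390,390),interpolation=cv2.INTER_CUBIC)
save('crop2',np.hstack([c(p,uv,45),c(p2,u2,45)]),1)
plan(.5103,.0203,.17,72.7)
E
```

```text
[249 148] [283 185]
now sum dx -0.085 dy 1.012 dz 0.010
after sum dx -0.085 dy 1.012 dz 0.010
phi 72.73 sum wy 0.0004 mm [ -1.4  -3.1 -40.5] tilt [ 3.e-04 -1.e+00  9.e-04] F [-0.5  0.7 -7.6] t 6.575 op 63.1 j6 -82.7
```

View pics/crop2.png

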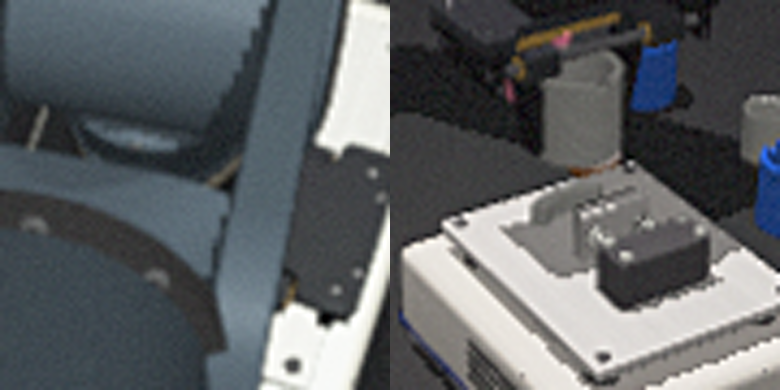

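The view shows the jar held upright above the stop, in front of the jaw (right half: jar at (585,110), jaw at (610,225)). Lower it to just above the stop, then press the jaw back.

Request:
{"api": "drive_tool", "payload": {"commands": [{"dx": -0.08, "dy": 0.2, "dz": 0, "wx": 0, "wy": 0, "wz": 0, "grip": 45}, {"dx": 0, "dy": 0.4, "dz": 0, "wx": 0, "wy": 0, "wz": 0, "grip": 45}, {"dx": 0, "dy": 0.3, "dz": 0, "wx": 0, "wy": 0, "wz": 0, "grip": 45}, {"dx": 0, "dy": 0.09, "dz": 0, "wx": 0, "wy": 0, "wz": 0, "grip": 45}, {"dx": 0, "dy": 0, "dz": 0, "wx": 0, "wy": 0, "wz": 0, "grip": 45}]}}

```text
time_s: 7.2
position: [0.5112, 0.0196, 0.1707]
tcp_rot: [[0.298, -0.001, -0.955], [0.955, 0.0, 0.298], [-0.0, -1.0, 0.001]]
force: [-1.1, 0.2, -7.3]
opening: 0.728
```

Request:
{"api": "drive_tool", "payload": {"commands": [{"dx": 0, "dy": 0, "dz": -0.1, "wx": 0, "wy": 0, "wz": 0, "grip": 45}, {"dx": 0, "dy": 0, "dz": -0.1, "wx": 0, "wy": 0, "wz": 0, "grip": 45}, {"dx": 0, "dy": 0, "dz": -0.1, "wx": 0, "wy": 0, "wz": 0, "grip": 45}, {"dx": 0, "dy": 0, "dz": -0.1, "wx": 0, "wy": 0, "wz": 0, "grip": 45}]}}

```text
time_s: 7.7
position: [0.5236, 0.0157, 0.1706]
tcp_rot: [[0.298, -0.007, -0.955], [0.955, 0.002, 0.298], [-0.0, -1.0, 0.007]]
force: [-6.3, 2.2, -3.1]
opening: 0.729
```

```bash
python3 - <<'E'
from h import *
a=np.radians(-17.3);S=np.array([.5332,.0132])+.004*np.array([np.cos(a),np.sin(a)])
plan(S[0],S[1],.171,72.7)
E
```

```text
now sum dx 0.012 dy -0.010 dz -0.347
after sum dx 0.012 dy -0.010 dz -0.347
phi 72.69 sum wy -0.0001 mm [13.4 -3.7  0.4] tilt [-4.0e-04 -1.0e+00  7.5e-03] F [-6.3  2.2 -3.1] t 7.7 op 63.4 j6 -83.2
```

Request:
{"api": "drive_tool", "payload": {"commands": [{"dx": 0, "dy": 0, "dz": -0.1, "wx": 0, "wy": 0, "wz": 0, "grip": 45}, {"dx": 0, "dy": 0, "dz": -0.1, "wx": 0, "wy": 0, "wz": 0, "grip": 45}, {"dx": 0, "dy": 0, "dz": -0.1, "wx": 0, "wy": 0, "wz": 0, "grip": 45}, {"dx": 0, "dy": 0, "dz": 0, "wx": 0, "wy": 0, "wz": 0, "grip": 45}, {"dx": 0, "dy": 0, "dz": 0, "wx": 0, "wy": 0, "wz": 0, "grip": 45}]}}

```text
time_s: 8.32
position: [0.5327, 0.0128, 0.1702]
tcp_rot: [[0.297, -0.012, -0.955], [0.955, 0.003, 0.297], [-0.001, -1.0, 0.013]]
force: [-9.7, 3.0, -1.5]
opening: 0.724
```

```bash
python3 - <<'E'
from h import *
a=np.radians(-17.3);S=np.array([.5332,.0132])+.004*np.array([np.cos(a),np.sin(a)])
p2,d2=cap('scene');plan(S[0],S[1],.171,72.7);print(bot.read_state()['moment'])
u2=proj('scene',[.5332,.0132,.16])[0].round().astype(int)
r=32;save('crop3',p2[u2[1]-r:u2[1]+r,u2[0]-r:u2[0]+r],8)
E
```

```text
now sum dx 0.014 dy -0.021 dz -0.109
after sum dx 0.014 dy -0.021 dz -0.109
phi 72.70 sum wy -0.0000 mm [ 4.3 -0.7  0.8] tilt [-9.000e-04 -9.999e-01  1.270e-02] F [-9.2  3.1 -1.6] t 8.375 op 63.4 j6 -83.4
[0.44243139 1.4927864  0.00852733]
```

View pics/crop3.png

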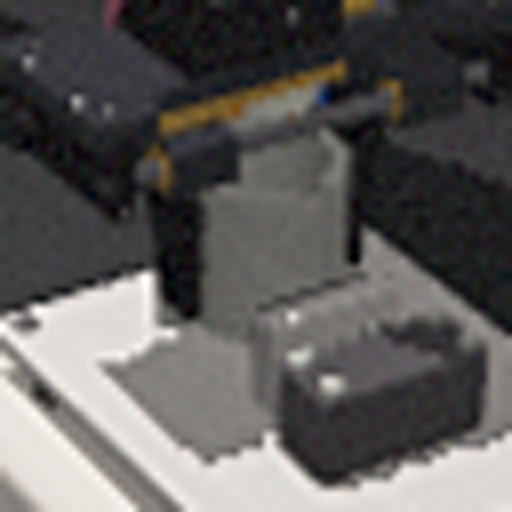

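The crop shows the jar upright against the jaw at about (270,330), with the jaw already pressed back. I'll push about 5 mm further and then lower.

Request:
{"api": "drive_tool", "payload": {"commands": [{"dx": 0, "dy": 0, "dz": -0.08, "wx": 0, "wy": 0, "wz": 0, "grip": 45}, {"dx": 0, "dy": 0, "dz": -0.06, "wx": 0, "wy": 0, "wz": 0, "grip": 45}, {"dx": 0, "dy": 0, "dz": 0, "wx": 0, "wy": 0, "wz": 0, "grip": 45}]}}

```text
time_s: 8.75
position: [0.5371, 0.0114, 0.17]
tcp_rot: [[0.297, -0.015, -0.955], [0.955, 0.003, 0.297], [-0.001, -1.0, 0.015]]
force: [-11.2, 3.2, -0.7]
opening: 0.723
```

Request:
{"api": "drive_tool", "payload": {"commands": [{"dx": 0, "dy": 0.08, "dz": 0, "wx": 0, "wy": 0, "wz": 0, "grip": 45}, {"dx": 0, "dy": 0.08, "dz": 0, "wx": 0, "wy": 0, "wz": 0, "grip": 45}, {"dx": 0, "dy": 0.08, "dz": 0, "wx": 0, "wy": 0, "wz": 0, "grip": 45}, {"dx": 0, "dy": 0, "dz": 0, "wx": 0, "wy": 0, "wz": 0, "grip": 45}]}}

```text
time_s: 9.25
position: [0.5367, 0.0115, 0.1601]
tcp_rot: [[0.297, -0.015, -0.955], [0.955, 0.004, 0.297], [-0.001, -1.0, 0.016]]
force: [-11.0, 3.2, -3.3]
opening: 0.72
```

```bash
python3 - <<'E'
from h import *
a=np.radians(-17.3);S=np.array([.5332,.0132])+.004*np.array([np.cos(a),np.sin(a)])
plan(S[0],S[1],.1514,72.7);print(bot.read_state()['moment'])
E
```

```text
now sum dx 0.014 dy 0.216 dz -0.003
after sum dx 0.014 dy 0.216 dz -0.003
phi 72.70 sum wy 0.0000 mm [ 0.3  0.5 -8.7] tilt [-0.0011 -0.9999  0.0157] F [-11.    3.2  -3.3] t 9.25 op 62.6 j6 -83.5
[ 0.55461333  1.57318771 -0.02636417]
```

Request:
{"api": "drive_tool", "payload": {"commands": [{"dx": 0, "dy": 0.08, "dz": 0, "wx": 0, "wy": 0, "wz": 0, "grip": 45}, {"dx": 0, "dy": 0.08, "dz": 0, "wx": 0, "wy": 0, "wz": 0, "grip": 45}, {"dx": 0, "dy": 0.04, "dz": 0, "wx": 0, "wy": 0, "wz": 0, "grip": 45}, {"dx": 0, "dy": 0, "dz": 0, "wx": 0, "wy": 0, "wz": 0, "grip": 45}]}}

```text
time_s: 9.75
position: [0.5368, 0.0115, 0.1522]
tcp_rot: [[0.297, -0.015, -0.955], [0.955, 0.004, 0.297], [-0.001, -1.0, 0.015]]
force: [-10.9, 3.6, -1.8]
opening: 0.722
```

Request:
{"api": "drive_tool", "payload": {"commands": [{"dx": 0, "dy": 0.03, "dz": 0, "wx": 0, "wy": 0, "wz": 0, "grip": 45}, {"dx": 0, "dy": 0.02, "dz": 0, "wx": 0, "wy": 0, "wz": 0, "grip": 45}, {"dx": 0, "dy": 0, "dz": 0, "wx": 0, "wy": 0, "wz": 0, "grip": 45}]}}

```text
time_s: 10.12
position: [0.5368, 0.0115, 0.1518]
tcp_rot: [[0.297, -0.014, -0.955], [0.955, 0.003, 0.297], [-0.001, -1.0, 0.015]]
force: [-13.7, 3.6, 7.6]
opening: 0.726
```

Request:
{"api": "drive_tool", "payload": {"commands": [{"dx": 0, "dy": 0, "dz": 0.06, "wx": 0, "wy": 0, "wz": 0, "grip": 45}, {"dx": 0, "dy": 0, "dz": 0.06, "wx": 0, "wy": 0, "wz": 0, "grip": 45}, {"dx": 0, "dy": 0, "dz": 0.03, "wx": 0, "wy": 0, "wz": 0, "grip": 45}, {"dx": 0, "dy": 0, "dz": 0, "wx": 0, "wy": 0, "wz": 0, "grip": 45}]}}

```text
time_s: 10.62
position: [0.5349, 0.0121, 0.1516]
tcp_rot: [[0.297, -0.006, -0.955], [0.955, 0.001, 0.297], [-0.001, -1.0, 0.006]]
force: [-6.8, 2.1, 0.7]
opening: 0.724
```

Request:
{"api": "drive_tool", "payload": {"commands": [{"dx": 0, "dy": 0, "dz": 0.04, "wx": 0, "wy": 0, "wz": 0, "grip": 45}, {"dx": 0, "dy": 0, "dz": 0.04, "wx": 0, "wy": 0, "wz": 0, "grip": 45}, {"dx": 0, "dy": 0, "dz": 0, "wx": 0, "wy": 0, "wz": 0, "grip": 45}]}}

```text
time_s: 11.0
position: [0.5346, 0.0122, 0.1515]
tcp_rot: [[0.298, 0.0, -0.955], [0.955, -0.0, 0.298], [-0.0, -1.0, -0.0]]
force: [-3.0, 1.0, -2.4]
opening: 0.721
```

Request:
{"api": "drive_tool", "payload": {"commands": [{"dx": 0, "dy": 0, "dz": 0, "wx": 0, "wy": 0, "wz": 0, "grip": 68}, {"dx": 0, "dy": 0, "dz": 0, "wx": 0, "wy": 0, "wz": 0, "grip": 76}, {"dx": 0, "dy": 0, "dz": 0, "wx": 0, "wy": 0, "wz": 0, "grip": 87}, {"dx": 0, "dy": 0, "dz": 0, "wx": 0, "wy": 0, "wz": 0, "grip": 87}, {"dx": 0, "dy": -0.5, "dz": 0, "wx": 0, "wy": 0, "wz": 0, "grip": 87}, {"dx": 0, "dy": -0.9, "dz": 0, "wx": 0, "wy": 0, "wz": 0, "grip": 87}, {"dx": 0, "dy": -0.9, "dz": 0, "wx": 0, "wy": 0, "wz": 0, "grip": 87}, {"dx": 0, "dy": -0.9, "dz": 0, "wx": 0, "wy": 0, "wz": 0, "grip": 87}]}}

```text
time_s: 12.0
position: [0.5346, 0.0123, 0.2805]
tcp_rot: [[0.298, 0.0, -0.955], [0.955, -0.0, 0.298], [0.0, -1.0, -0.0]]
force: [0.2, -0.3, -0.6]
opening: 1.002
```

```bash
python3 - <<'E'
from h import *
plan(.4055,-.3195,.18,78.0)
E
```

```text
now sum dx -8.879 dy 2.514 dz 0.610
after sum dx -8.785 dy 2.514 dz 1.431
phi 72.68 sum wy -0.0591 mm [-129.1 -331.8 -100.5] tilt [ 0.e+00 -1.e+00 -4.e-04] F [ 0.2 -0.3 -0.6] t 12.0 op 87.1 j6 -83.3
```

Request:
{"api": "drive_tool", "payload": {"commands": [{"dx": 0, "dy": 0, "dz": 0, "wx": 0, "wy": -0.059, "wz": 0, "grip": 50}, {"dx": -0.9, "dy": 0, "dz": 0.14, "wx": 0, "wy": 0, "wz": 0, "grip": 50}, {"dx": -0.9, "dy": 0, "dz": 0.14, "wx": 0, "wy": 0, "wz": 0, "grip": 50}, {"dx": -0.9, "dy": 0, "dz": 0.14, "wx": 0, "wy": 0, "wz": 0, "grip": 50}, {"dx": -0.9, "dy": 0, "dz": 0.14, "wx": 0, "wy": 0, "wz": 0, "grip": 50}, {"dx": -0.9, "dy": 0, "dz": 0.15, "wx": 0, "wy": 0, "wz": 0, "grip": 50}, {"dx": -0.9, "dy": 0.3, "dz": 0.15, "wx": 0, "wy": 0, "wz": 0, "grip": 50}, {"dx": -0.9, "dy": 0.6, "dz": 0.15, "wx": 0, "wy": 0, "wz": 0, "grip": 50}]}}

```text
time_s: 13.0
position: [0.443, -0.2275, 0.244]
tcp_rot: [[0.208, 0.003, -0.978], [0.978, -0.003, 0.208], [-0.002, -1.0, -0.004]]
force: [0.4, -0.4, -0.0]
opening: 0.573
```

```bash
python3 - <<'E'
from h import *
plan(.4055,-.3195,.12,78.0)
p,d=cap('top');p2,d2=cap('scene')
uv=proj('top',[.5332,.0132,.18])[0].round().astype(int);u2=proj('scene',[.5332,.0132,.15])[0].round().astype(int);print(uv,u2)
c=lambda p,u,r:cv2.resize(p[u[1]-r:u[1]+r,u[0]-r:u[0]+r],(390,390),interpolation=cv2.INTER_CUBIC)
save('crop4',np.hstack([c(p,uv,26),c(p2,u2,32)]),1)
P=cloud('top',d)
w=np.s_[uv[1]-20:uv[1]+20,uv[0]-20:uv[0]+20];Q=P[w].reshape(-1,3);g=p[w].mean(2).ravel()
k=(abs(Q[:,2]-.185)<.004);X=Q[k]
from scipy.optimize import least_squares
r=least_squares(lambda c:np.hypot(X[:,0]-c[0],X[:,1]-c[1])-c[2],[.533,.013,.029],loss='soft_l1',f_scale=.002);print('rim',r.x,X[:,2].mean(),len(X))
# angular coverage -> notch
a=np.degrees(np.arctan2(X[:,1]-r.x[1],X[:,0]-r.x[0]));h=np.histogram(a,bins=36,range=(-180,180))[0];print(h)
# tilt of rim
A=np.c_[X[:,:2]-r.x[:2],np.ones(len(X))];print('plane',np.linalg.lstsq(A,X[:,2],rcond=None)[0])
E
```

```text
now sum dx -2.444 dy 3.101 dz 0.438
after sum dx -2.444 dy 3.101 dz 0.438
phi 77.99 sum wy -0.0001 mm [ -37.5  -92.  -124. ] tilt [-0.0018 -1.     -0.0036] F [ 0.4 -0.4 -0. ] t 13.0 op 49.9 j6 -118.1
[249 148] [283 185]
rim [0.53292092 0.01080645 0.02902607] 0.18432584290772813 226
[9 6 8 6 6 6 7 5 6 7 7 7 7 8 7 4 0 0 8 7 7 6 8 7 7 6 6 7 5 8 5 7 7 7 6 6]
plane [ 0.00529835 -0.00683391  0.18433552]
```

View pics/crop4.png

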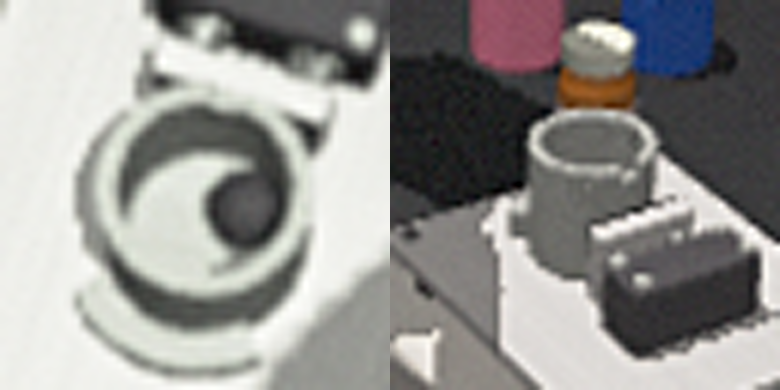

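The jar stands level between jaw and stop: the fitted rim is level at z 0.184, and the ball is inside at (245,210). The notch shows at the rim's upper edge, (225,100) in the top view and (625,172) in the scene view. Next comes the lid.

```bash
python3 - <<'E'
from h import *
z=np.load('top.npz');p,d=z['p'],z['d']
N=onz('scene',283-32+235/390*64-.5,185-32+172/390*64-.5,.182);T=onz('top',249-26+225/390*52-.5,148-26+100/390*52-.5,.182)
for q in(N,T): print(q,np.degrees(np.arctan2(q[1]-.0108,q[0]-.5329)),np.degrees(np.arctan2(q[1]-.0125,q[0]-.5340)))
P=cloud('top',d);w=np.s_[213-17:213+17,379-17:379+17];Q=P[w]
t=Q[(Q[...,2]>.036)][:,:2];print('bar',len(t),cv2.minAreaRect((t*1000).astype(np.float32)))
X=Q[(Q[...,2]>.009)&(Q[...,2]<.019)][:,:2]
if len(X)>50:
    H=cv2.convexHull((X*1000).astype(np.float32))[:,0]
    from scipy.optimize import least_squares
    r=least_squares(lambda c:np.hypot(H[:,0]-c[0],H[:,1]-c[1])-32,[404,-320],loss='soft_l1',f_scale=.7);print('flange',r.x,len(X))
plan(.4045,-.3197,.039,78)
E
```

```text
[0.56317402 0.00580028 0.182     ] -9.377679534582343 -12.933533084673837
[0.56177142 0.00584228 0.182     ] -9.743649609822583 -13.481261665793397
bar 1149 ((349.69610595703125, -98.57340240478516), (21.884733200073242, 62.672576904296875), 43.1579475402832)
now sum dx -2.436 dy 5.064 dz 0.402
after sum dx -2.434 dy 5.064 dz 0.412
phi 77.77 sum wy -0.0026 mm [ -36.4  -91.8 -202.5] tilt [ 6.0e-04 -1.0e+00  3.2e-03] F [-0.2  0.2 -0.1] t 13.1 op 50.1 j6 -118.0
```

Request:
{"api": "drive_tool", "payload": {"commands": [{"dx": -0.8, "dy": 0.4, "dz": 0.14, "wx": 0, "wy": 0, "wz": 0, "grip": 50}, {"dx": -0.8, "dy": 0.5, "dz": 0.14, "wx": 0, "wy": 0, "wz": 0, "grip": 50}, {"dx": -0.83, "dy": 0.6, "dz": 0.13, "wx": 0, "wy": 0, "wz": 0, "grip": 50}, {"dx": 0, "dy": 0.7, "dz": 0, "wx": 0, "wy": 0, "wz": 0, "grip": 50}, {"dx": 0, "dy": 0.7, "dz": 0, "wx": 0, "wy": 0, "wz": 0, "grip": 50}, {"dx": 0, "dy": 0.3, "dz": 0, "wx": 0, "wy": 0, "wz": 0, "grip": 50}, {"dx": 0, "dy": 0, "dz": 0, "wx": 0, "wy": 0, "wz": 0, "grip": 50}]}}

```text
time_s: 13.98
position: [0.4066, -0.3169, 0.1151]
tcp_rot: [[0.208, -0.001, -0.978], [0.978, 0.001, 0.208], [0.001, -1.0, 0.001]]
force: [-0.4, 0.1, -0.2]
opening: 0.572
```

```bash
python3 - <<'E'
from h import *
plan(.4045,-.3197,.039,78)
p2,d2=cap('scene')
u2=proj('scene',[.4045,-.3197,.05])[0].round().astype(int);r=36;print(u2)
save('crop5',p2[u2[1]-r:u2[1]+r,u2[0]-r:u2[0]+r],7)
E
```

```text
now sum dx -0.080 dy 1.904 dz 0.037
after sum dx -0.080 dy 1.904 dz 0.037
phi 78.02 sum wy 0.0002 mm [ -2.1  -2.8 -76.1] tilt [ 8.e-04 -1.e+00  7.e-04] F [-0.4  0.1 -0.2] t 13.975 op 49.8 j6 -128.4
[174 245]
```

View pics/crop5.png

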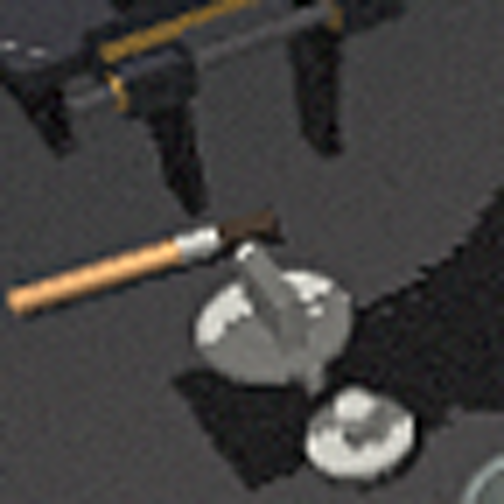

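The fingers (tips at (195,210) and (330,150)) straddle the lid's bar and are still well above it. I'll cross-check the lid centre from this view.

```bash
python3 - <<'E'
from h import *
from scipy.optimize import least_squares
z=np.load('scene.npz');P=cloud('scene',z['d']);X=P.reshape(-1,3)
X=X[np.hypot(X[:,0]-.4045,X[:,1]+.3197)<.042]
t=X[(X[:,2]>.037)&(X[:,2]<.046)][:,:2];print('bar',len(t),cv2.minAreaRect((t*1000).astype(np.float32)),t.mean(0))
F=X[(X[:,2]>.010)&(X[:,2]<.018)][:,:2]
H=cv2.convexHull((F*1000).astype(np.float32))[:,0]
r=least_squares(lambda c:np.hypot(H[:,0]-c[0],H[:,1]-c[1])-32,[404,-320],loss='soft_l1',f_scale=.7);print('flange',r.x,len(F))
E
```

```text
bar 46 ((407.9314270019531, -318.8013610839844), (12.244219779968262, 44.19908905029297), 78.39552307128906) [ 0.41058672 -0.31965728]
flange [ 408.09851388 -318.28725403] 208
```

Request:
{"api": "drive_tool", "payload": {"commands": [{"dx": -0.08, "dy": 0.3, "dz": 0.04, "wx": 0, "wy": 0, "wz": 0, "grip": 50}, {"dx": 0, "dy": 0.5, "dz": 0, "wx": 0, "wy": 0, "wz": 0, "grip": 50}, {"dx": 0, "dy": 0.5, "dz": 0, "wx": 0, "wy": 0, "wz": 0, "grip": 50}, {"dx": 0, "dy": 0.4, "dz": 0, "wx": 0, "wy": 0, "wz": 0, "grip": 50}, {"dx": 0, "dy": 0.15, "dz": 0, "wx": 0, "wy": 0, "wz": 0, "grip": 50}, {"dx": 0, "dy": 0, "dz": 0, "wx": 0, "wy": 0, "wz": 0, "grip": 50}, {"dx": 0, "dy": 0, "dz": 0, "wx": 0, "wy": 0, "wz": 0, "grip": 50}]}}

```text
time_s: 14.9
position: [0.4044, -0.3206, 0.0418]
tcp_rot: [[0.208, 0.001, -0.978], [0.978, -0.001, 0.208], [-0.001, -1.0, -0.001]]
force: [-0.5, 0.1, -0.1]
opening: 0.578
```

Request:
{"api": "drive_tool", "payload": {"commands": [{"dx": 0.02, "dy": 0.05, "dz": -0.04, "wx": 0, "wy": 0, "wz": 0, "grip": 50}, {"dx": 0, "dy": 0, "dz": 0, "wx": 0, "wy": 0, "wz": 0, "grip": 20}, {"dx": 0, "dy": 0, "dz": 0, "wx": 0, "wy": 0, "wz": 0, "grip": 0}, {"dx": 0, "dy": 0, "dz": 0, "wx": 0, "wy": 0, "wz": 0, "grip": 0}, {"dx": 0, "dy": 0, "dz": 0, "wx": 0, "wy": 0, "wz": 0, "grip": 0}, {"dx": 0, "dy": 0, "dz": 0, "wx": 0, "wy": 0, "wz": 0, "grip": 0}]}}

```text
time_s: 15.65
position: [0.4059, -0.3198, 0.0394]
tcp_rot: [[0.208, 0.0, -0.978], [0.978, -0.0, 0.208], [0.0, -1.0, -0.0]]
force: [-0.9, 0.2, 0.2]
opening: 0.13
```

Request:
{"api": "drive_tool", "payload": {"commands": [{"dx": 0, "dy": -0.3, "dz": 0, "wx": 0, "wy": 0, "wz": 0, "grip": 0}, {"dx": 0, "dy": -0.6, "dz": 0, "wx": 0, "wy": 0, "wz": 0, "grip": 0}, {"dx": 0, "dy": -0.8, "dz": 0, "wx": 0, "wy": 0.1, "wz": 0, "grip": 0}, {"dx": 0, "dy": -0.9, "dz": 0, "wx": 0, "wy": 0.11, "wz": 0, "grip": 0}, {"dx": 0, "dy": -0.9, "dz": 0, "wx": 0, "wy": 0.11, "wz": 0, "grip": 0}, {"dx": 0, "dy": -0.9, "dz": 0, "wx": 0, "wy": 0.11, "wz": 0, "grip": 0}, {"dx": 0, "dy": -0.7, "dz": 0, "wx": 0, "wy": 0.11, "wz": 0, "grip": 0}, {"dx": 0, "dy": -0.4, "dz": 0, "wx": 0, "wy": 0.1, "wz": 0, "grip": 0}]}}

```text
time_s: 16.65
position: [0.4058, -0.3197, 0.2616]
tcp_rot: [[0.939, 0.002, -0.344], [0.344, -0.002, 0.939], [0.001, -1.0, -0.002]]
force: [0.2, -0.2, -2.1]
opening: 0.138
```

```bash
python3 - <<'E'
from h import *
plan(.534,.0125,.262,20)
E
```

```text
now sum dx 5.862 dy -0.011 dz 6.699
after sum dx 5.851 dy -0.011 dz 6.709
phi 20.09 sum wy 0.0010 mm [128.2 332.2   0.4] tilt [ 8.0e-04 -1.0e+00 -2.3e-03] F [ 0.2 -0.2 -2.1] t 16.65 op 12.0 j6 -70.7
```

Request:
{"api": "drive_tool", "payload": {"commands": [{"dx": 0.25, "dy": 0, "dz": 0.3, "wx": 0, "wy": 0, "wz": 0, "grip": 0}, {"dx": 0.55, "dy": 0, "dz": 0.6, "wx": 0, "wy": 0, "wz": 0, "grip": 0}, {"dx": 0.65, "dy": 0, "dz": 0.75, "wx": 0, "wy": 0, "wz": 0, "grip": 0}, {"dx": 0.65, "dy": 0, "dz": 0.75, "wx": 0, "wy": 0, "wz": 0, "grip": 0}, {"dx": 0.65, "dy": 0, "dz": 0.75, "wx": 0, "wy": 0, "wz": 0, "grip": 0}, {"dx": 0.65, "dy": 0, "dz": 0.75, "wx": 0, "wy": 0, "wz": 0, "grip": 0}, {"dx": 0.65, "dy": 0, "dz": 0.75, "wx": 0, "wy": 0, "wz": 0, "grip": 0}, {"dx": 0.65, "dy": 0, "dz": 0.75, "wx": 0, "wy": 0, "wz": 0, "grip": 0}]}}

```text
time_s: 17.65
position: [0.5057, -0.0491, 0.2582]
tcp_rot: [[0.936, -0.003, -0.352], [0.352, 0.001, 0.936], [-0.002, -1.0, 0.002]]
force: [1.4, -0.3, -3.6]
opening: 0.139
```

Request:
{"api": "drive_tool", "payload": {"commands": [{"dx": 0.6, "dy": 0, "dz": 0.65, "wx": 0, "wy": 0, "wz": 0, "grip": 0}, {"dx": 0.4, "dy": 0, "dz": 0.4, "wx": 0, "wy": 0, "wz": 0, "grip": 0}, {"dx": 0.15, "dy": 0, "dz": 0.25, "wx": 0, "wy": 0, "wz": 0, "grip": 0}, {"dx": 0, "dy": 0, "dz": 0, "wx": 0, "wy": 0, "wz": 0, "grip": 0}, {"dx": 0, "dy": 0, "dz": 0, "wx": 0, "wy": 0, "wz": 0, "grip": 0}]}}

```text
time_s: 18.27
position: [0.5312, 0.0125, 0.2591]
tcp_rot: [[0.937, -0.001, -0.349], [0.349, -0.0, 0.937], [-0.001, -1.0, 0.0]]
force: [0.8, 0.4, -2.5]
opening: 0.135
```

```bash
python3 - <<'E'
from h import *
from scipy.optimize import least_squares
plan(.534,.0125,.262,20)
p2,d2=cap('scene');P=cloud('scene',d2);X=P.reshape(-1,3)
t=np.array(bot.read_state()['position'])
X=X[np.hypot(X[:,0]-t[0],X[:,1]-t[1])<.045]
h=np.histogram(X[:,2],bins=np.arange(.17,.27,.004));print([(round(b,3),n) for b,n in zip(h[1],h[0])])
def hull(F,n,R):
    H=cv2.convexHull((F[:,:2]*1000).astype(np.float32))[:,0]
    r=least_squares(lambda c:np.hypot(H[:,0]-c[0],H[:,1]-c[1])-R,[534,12],loss='soft_l1',f_scale=.7);print(n,r.x,len(F),np.hypot(*(H-r.x).T).round(0))
hull(X[(abs(X[:,2]-.185)<.004)],'rim',32)
hull(X[(X[:,2]>.231)&(X[:,2]<.240)],'flange',32)
u2=proj('scene',[.534,.0125,.21])[0].round().astype(int);r=36;print(u2)
save('crop6',p2[u2[1]-r:u2[1]+r,u2[0]-r:u2[0]+r],8)
E
```

```text
now sum dx 0.066 dy -0.073 dz -0.024
after sum dx 0.066 dy -0.073 dz -0.024
phi 20.40 sum wy 0.0044 mm [2.8 0.  2.9] tilt [-1.1e-03 -1.0e+00  1.0e-04] F [ 0.8  0.4 -2.5] t 18.275 op 11.8 j6 -31.1
[(np.float64(0.17), np.int64(47)), (np.float64(0.174), np.int64(36)), (np.float64(0.178), np.int64(46)), (np.float64(0.182), np.int64(64)), (np.float64(0.186), np.int64(35)), (np.float64(0.19), np.int64(0)), (np.float64(0.194), np.int64(0)), (np.float64(0.198), np.int64(0)), (np.float64(0.202), np.int64(0)), (np.float64(0.206), np.int64(0)), (np.float64(0.21), np.int64(0)), (np.float64(0.214), np.int64(0)), (np.float64(0.218), np.int64(1)), (np.float64(0.222), np.int64(7)), (np.float64(0.226), np.int64(9)), (np.float64(0.23), np.int64(48)), (np.float64(0.234), np.int64(92)), (np.float64(0.238), np.int64(12)), (np.float64(0.242), np.int64(11)), (np.float64(0.246), np.int64(15)), (np.float64(0.25), np.int64(14)), (np.float64(0.254), np.int64(13)), (np.float64(0.258), np.int64(20)), (np.float64(0.262), np.int64(31))]
rim [536.19003271  12.31830478] 113 [32. 32. 32. 32. 32. 34. 35. 32. 32. 35. 32. 31. 32. 31. 32. 33. 34. 35.
 34. 31.]
flange [532.82228294  12.16790543] 136 [32. 31. 32. 31. 32. 32. 32. 36. 33. 30. 29. 30. 31. 31. 32. 37. 37. 32.]
[283 169]
```

View pics/crop6.png

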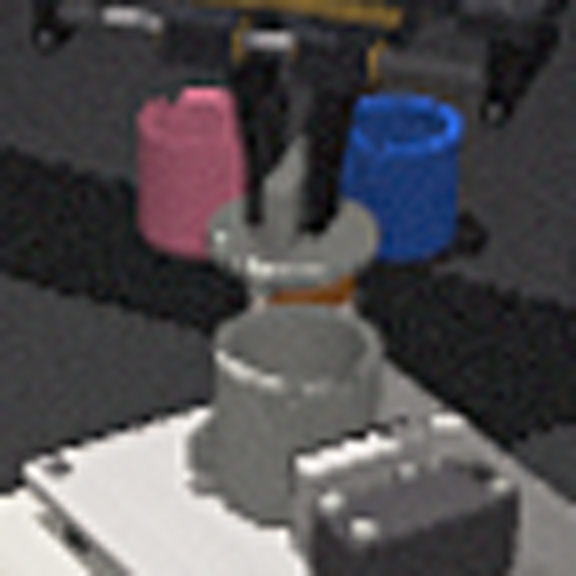

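The lid is held level over the jar (flange (295,240), rim (300,350) in the crop). Relative to the rim it is about 3.4 mm short in x; I correct and lower it.

Request:
{"api": "drive_tool", "payload": {"commands": [{"dx": 0.08, "dy": 0.1, "dz": -0.03, "wx": 0, "wy": 0, "wz": 0, "grip": 0}, {"dx": 0, "dy": 0.25, "dz": 0, "wx": 0, "wy": 0, "wz": 0, "grip": 0}, {"dx": 0, "dy": 0.25, "dz": 0, "wx": 0, "wy": 0, "wz": 0, "grip": 0}, {"dx": 0, "dy": 0.1, "dz": 0, "wx": 0, "wy": 0, "wz": 0, "grip": 0}, {"dx": 0, "dy": 0, "dz": 0, "wx": 0, "wy": 0, "wz": 0, "grip": 0}]}}

```text
time_s: 18.95
position: [0.5349, 0.013, 0.2307]
tcp_rot: [[0.937, -0.001, -0.348], [0.348, 0.0, 0.937], [-0.001, -1.0, 0.001]]
force: [0.4, 0.5, -1.5]
opening: 0.135
```

```bash
python3 - <<'E'
from h import *
plan(.5346,.0124,.2214,20)
E
```

```text
now sum dx -0.013 dy 0.233 dz -0.011
after sum dx -0.012 dy 0.233 dz -0.011
phi 20.39 sum wy 0.0043 mm [-0.3 -0.6 -9.3] tilt [-1.2e-03 -1.0e+00  7.0e-04] F [ 0.4  0.5 -1.5] t 18.95 op 11.7 j6 -31.0
```

Request:
{"api": "drive_tool", "payload": {"commands": [{"dx": -0.01, "dy": 0.06, "dz": -0.01, "wx": 0, "wy": 0, "wz": 0, "grip": 0}, {"dx": 0, "dy": 0.06, "dz": 0, "wx": 0, "wy": 0, "wz": 0, "grip": 0}, {"dx": 0, "dy": 0.05, "dz": 0, "wx": 0, "wy": 0, "wz": 0, "grip": 0}, {"dx": 0, "dy": 0, "dz": 0, "wx": 0, "wy": 0, "wz": 0, "grip": 0}]}}

```text
time_s: 19.45
position: [0.5349, 0.0125, 0.2244]
tcp_rot: [[0.937, -0.0, -0.348], [0.348, 0.0, 0.937], [-0.0, -1.0, 0.0]]
force: [0.3, -0.6, -1.0]
opening: 0.136
```

Request:
{"api": "drive_tool", "payload": {"commands": [{"dx": 0, "dy": 0.04, "dz": 0, "wx": 0, "wy": 0, "wz": 0, "grip": 0}, {"dx": 0, "dy": 0.03, "dz": 0, "wx": 0, "wy": 0, "wz": 0, "grip": 0}, {"dx": 0, "dy": 0, "dz": 0, "wx": 0, "wy": 0, "wz": 0, "grip": 0}]}}

```text
time_s: 19.82
position: [0.5349, 0.0124, 0.2216]
tcp_rot: [[0.937, -0.0, -0.348], [0.348, 0.0, 0.937], [-0.0, -1.0, 0.0]]
force: [-0.1, -0.3, -1.1]
opening: 0.134
```

Request:
{"api": "drive_tool", "payload": {"commands": [{"dx": 0, "dy": 0.03, "dz": 0, "wx": 0, "wy": 0, "wz": 0, "grip": 0}, {"dx": 0, "dy": 0.02, "dz": 0, "wx": 0, "wy": 0, "wz": 0, "grip": 0}, {"dx": 0, "dy": 0, "dz": 0, "wx": 0, "wy": 0, "wz": 0, "grip": 0}]}}

```text
time_s: 20.2
position: [0.5351, 0.0125, 0.2211]
tcp_rot: [[0.937, 0.001, -0.349], [0.349, -0.0, 0.937], [0.001, -1.0, -0.001]]
force: [-2.1, 0.2, 6.8]
opening: 0.137
```

The key rides on the rim about 60° from the notch, with the spigot inside the bore (z 0.2211 against 0.2164 seated). Now I turn it.

Request:
{"api": "drive_tool", "payload": {"commands": [{"dx": 0, "dy": 0, "dz": 0, "wx": 0, "wy": -0.03, "wz": 0, "grip": 0}, {"dx": 0, "dy": 0, "dz": 0, "wx": 0, "wy": -0.06, "wz": 0, "grip": 0}, {"dx": 0, "dy": 0, "dz": 0, "wx": 0, "wy": -0.07, "wz": 0, "grip": 0}, {"dx": 0, "dy": 0, "dz": 0, "wx": 0, "wy": -0.07, "wz": 0, "grip": 0}, {"dx": 0, "dy": 0, "dz": 0, "wx": 0, "wy": -0.07, "wz": 0, "grip": 0}, {"dx": 0, "dy": 0, "dz": 0, "wx": 0, "wy": -0.07, "wz": 0, "grip": 0}, {"dx": 0, "dy": 0, "dz": 0, "wx": 0, "wy": -0.07, "wz": 0, "grip": 0}, {"dx": 0, "dy": 0, "dz": 0, "wx": 0, "wy": -0.05, "wz": 0, "grip": 0}]}}

```text
time_s: 21.2
position: [0.5355, 0.0111, 0.221]
tcp_rot: [[0.428, 0.002, -0.904], [0.904, -0.003, 0.428], [-0.002, -1.0, -0.003]]
force: [-1.4, -3.0, 5.2]
opening: 0.133
```

```bash
python3 - <<'E'
from h import *
plan(.5346,.0124,.2164,80);print(bot.read_state()['moment'])
E
```

```text
now sum dx 0.019 dy 0.115 dz 0.034
after sum dx 0.027 dy 0.115 dz 0.028
phi 64.67 sum wy -0.1703 mm [-0.9  1.3 -4.6] tilt [-0.0019 -1.     -0.0029] F [-1.4 -3.   5.2] t 21.2 op 11.5 j6 -75.3
[-0.64065849  0.2409646  -0.1462477 ]
```

Request:
{"api": "drive_tool", "payload": {"commands": [{"dx": 0, "dy": 0, "dz": 0, "wx": 0, "wy": -0.035, "wz": 0, "grip": 0}, {"dx": 0, "dy": 0.01, "dz": 0, "wx": 0, "wy": -0.035, "wz": 0, "grip": 0}, {"dx": 0, "dy": 0, "dz": 0, "wx": 0, "wy": -0.025, "wz": 0, "grip": 0}, {"dx": 0, "dy": 0, "dz": 0, "wx": 0, "wy": -0.025, "wz": 0, "grip": 0}]}}

```text
time_s: 21.7
position: [0.5355, 0.012, 0.22]
tcp_rot: [[0.253, 0.002, -0.968], [0.968, -0.001, 0.253], [-0.0, -1.0, -0.002]]
force: [0.2, 1.2, -1.8]
opening: 0.14
```

Request:
{"api": "drive_tool", "payload": {"commands": [{"dx": 0, "dy": 0, "dz": 0, "wx": 0, "wy": -0.015, "wz": 0, "grip": 0}, {"dx": 0, "dy": 0, "dz": 0, "wx": 0, "wy": -0.015, "wz": 0, "grip": 0}]}}

```text
time_s: 21.95
position: [0.5349, 0.0125, 0.2192]
tcp_rot: [[0.207, -0.0, -0.978], [0.978, 0.0, 0.207], [0.0, -1.0, 0.0]]
force: [-0.1, 0.5, -1.3]
opening: 0.135
```

```bash
python3 - <<'E'
from h import *
plan(.5346,.0124,.2164,80);print(bot.read_state()['moment'])
E
```

```text
now sum dx -0.003 dy 0.070 dz 0.007
after sum dx -0.003 dy 0.070 dz 0.007
phi 78.06 sum wy -0.0216 mm [-0.3 -0.1 -2.8] tilt [ 0.e+00 -1.e+00  4.e-04] F [-0.1  0.5 -1.3] t 21.95 op 11.8 j6 -88.7
[ 0.01105076 -0.01757866  0.00601202]
```

The key has begun to drop: the force is gone and z is 0.2192. I press it home.

Request:
{"api": "drive_tool", "payload": {"commands": [{"dx": 0, "dy": 0.03, "dz": 0, "wx": 0, "wy": -0.008, "wz": 0, "grip": 0}, {"dx": 0, "dy": 0.03, "dz": 0, "wx": 0, "wy": 0, "wz": 0, "grip": 0}, {"dx": 0, "dy": 0.03, "dz": 0, "wx": 0, "wy": 0, "wz": 0, "grip": 0}, {"dx": 0, "dy": 0, "dz": 0, "wx": 0, "wy": 0, "wz": 0, "grip": 0}]}}

```text
time_s: 22.45
position: [0.535, 0.0124, 0.2163]
tcp_rot: [[0.196, 0.0, -0.981], [0.981, -0.0, 0.196], [-0.0, -1.0, -0.0]]
force: [-1.0, -0.4, 3.3]
opening: 0.135
```

```bash
python3 - <<'E'
from h import *
plan(.5346,.0124,.2164,80);print(bot.read_state()['moment'])
E
```

```text
now sum dx -0.002 dy -0.002 dz 0.010
after sum dx -0.001 dy -0.002 dz 0.010
phi 78.71 sum wy -0.0143 mm [-0.4  0.   0.1] tilt [-2.e-04 -1.e+00 -2.e-04] F [-1.  -0.4  3.3] t 22.45 op 11.7 j6 -89.3
[-0.03782102  0.31725373 -0.05334446]
```

It bottoms at z 0.2163, where 0.2164 was expected for seated. I press slightly more to confirm, then release and retreat.

Request:
{"api": "drive_tool", "payload": {"commands": [{"dx": 0, "dy": 0.03, "dz": 0, "wx": 0, "wy": 0, "wz": 0, "grip": 0}, {"dx": 0, "dy": 0, "dz": 0, "wx": 0, "wy": 0, "wz": 0, "grip": 0}]}}

```text
time_s: 22.7
position: [0.535, 0.0124, 0.2163]
tcp_rot: [[0.196, 0.001, -0.981], [0.981, -0.0, 0.196], [-0.0, -1.0, -0.001]]
force: [-3.6, 0.3, 11.1]
opening: 0.135
```

Request:
{"api": "drive_tool", "payload": {"commands": [{"dx": 0, "dy": -0.04, "dz": 0, "wx": 0, "wy": 0, "wz": 0, "grip": 0}, {"dx": 0, "dy": 0, "dz": 0, "wx": 0, "wy": 0, "wz": 0, "grip": 20}, {"dx": 0, "dy": 0, "dz": 0, "wx": 0, "wy": 0, "wz": 0, "grip": 40}, {"dx": 0, "dy": 0, "dz": 0, "wx": 0, "wy": 0, "wz": 0, "grip": 40}, {"dx": 0, "dy": -0.4, "dz": 0, "wx": 0, "wy": 0, "wz": 0, "grip": 40}, {"dx": 0, "dy": -0.8, "dz": 0, "wx": 0, "wy": 0, "wz": 0, "grip": 40}, {"dx": 0, "dy": -0.8, "dz": 0, "wx": 0, "wy": 0, "wz": 0, "grip": 40}, {"dx": -0.6, "dy": 0, "dz": 0, "wx": 0, "wy": 0, "wz": 0, "grip": 40}]}}

```text
time_s: 23.7
position: [0.5322, -0.0107, 0.2989]
tcp_rot: [[0.193, 0.007, -0.981], [0.981, -0.001, 0.193], [0.0, -1.0, -0.007]]
force: [-0.2, 0.1, 0.2]
opening: 0.461
```

Request:
{"api": "drive_tool", "payload": {"commands": [{"dx": -0.9, "dy": 0, "dz": 0, "wx": 0, "wy": 0, "wz": 0, "grip": 40}, {"dx": -0.9, "dy": 0, "dz": 0, "wx": 0, "wy": 0, "wz": 0, "grip": 40}, {"dx": -0.9, "dy": 0, "dz": 0.1, "wx": 0, "wy": 0, "wz": 0, "grip": 40}, {"dx": -0.9, "dy": 0, "dz": 0.1, "wx": 0, "wy": 0, "wz": 0, "grip": 40}, {"dx": -0.9, "dy": 0, "dz": 0.1, "wx": 0, "wy": 0, "wz": 0, "grip": 40}, {"dx": -0.6, "dy": 0, "dz": 0.1, "wx": 0, "wy": 0, "wz": 0, "grip": 40}, {"dx": -0.2, "dy": 0, "dz": 0, "wx": 0, "wy": 0, "wz": 0, "grip": 40}, {"dx": 0, "dy": 0, "dz": 0, "wx": 0, "wy": 0, "wz": 0, "grip": 40}]}}

```text
time_s: 24.7
position: [0.4732, -0.2159, 0.296]
tcp_rot: [[0.197, 0.0, -0.981], [0.98, 0.001, 0.197], [0.001, -1.0, -0.0]]
force: [0.4, 0.1, 1.0]
opening: 0.461
```

```bash
python3 - <<'E'
from h import *
p,d=cap('top');p2,d2=cap('scene')
uv=proj('top',[.5332,.0132,.19])[0].round().astype(int);u2=proj('scene',[.5332,.0132,.16])[0].round().astype(int)
c=lambda p,u,r:cv2.resize(p[u[1]-r:u[1]+r,u[0]-r:u[0]+r],(390,390),interpolation=cv2.INTER_CUBIC)
save('crop7',np.vstack([np.hstack([c(p,uv,26),c(p2,u2,32)]),]),1)
for n,D in(('top',d),('scene',d2)):
    X=cloud(n,D).reshape(-1,3);X=X[(np.hypot(X[:,0]-.534,X[:,1]-.012)<.031)]
    F=X[(X[:,2]>.184)&(X[:,2]<.198)];A=np.c_[F[:,:2]-[.534,.012],np.ones(len(F))]
    s=np.linalg.lstsq(A,F[:,2],rcond=None)[0];print(n,len(F),'plane',s,'tilt deg',np.degrees(np.hypot(s[0],s[1])),'bar top',np.percentile(X[:,2],95))
X=cloud('top',d)[100:190,200:310].reshape(-1,3);a=np.radians(-17.3);ex=np.array([np.cos(a),np.sin(a)])
mx=(X[:,:2]-[.5332,.0132])@ex;my=(X[:,:2]-[.5332,.0132])@[-ex[1],ex[0]]
k=(abs(X[:,2]-.161)<.006)&(mx>.015)&(mx<.055)&(abs(my)<.03);print('jaw mx',np.percentile(mx[k],[2,10,50,90]))
E
```

```text
top 479 plane [ 0.00313035 -0.0051315   0.19066949] tilt deg 0.3444013015539402 bar top 0.2185401489501535
scene 127 plane [-0.01460959  0.07190821  0.19290143] tilt deg 4.204210480660516 bar top 0.2191145829572066
jaw mx [0.03443536 0.03674269 0.04259421 0.04726748]
```

View pics/crop7.png

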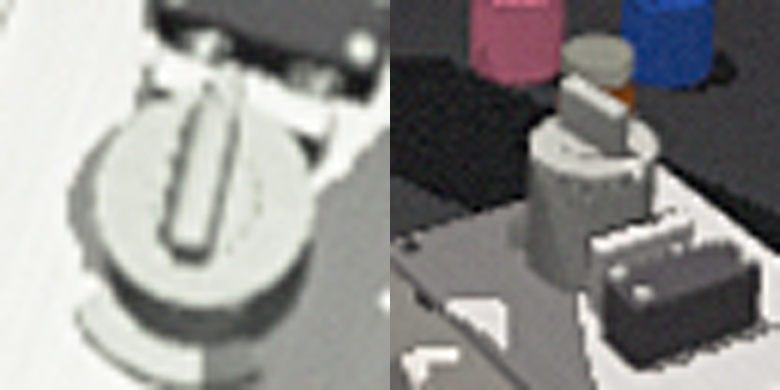

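The view shows the lid flat on the jar, with the key in the notch by the jaw ((230,80) in the top view, (635,165) in the scene view). The scene plane fit of 4.2° probably includes pixels of the bar's side, so I refit without the bar before handing in.

```bash
python3 - <<'E'
from h import *
for n in('top','scene'):
    X=cloud(n,np.load(n+'.npz')['d']).reshape(-1,3);q=X[:,:2]-([.5335,.0115] if n=='top' else [.536,.0123])
    a=np.radians(-11);y=-np.sin(a)*q[:,0]+np.cos(a)*q[:,1]
    k=(np.hypot(*q.T)<.028)&(abs(y)>.010)&(abs(X[:,2]-.191)<.007);F=X[k]
    s=np.linalg.lstsq(np.c_[q[k],np.ones(k.sum())],F[:,2],rcond=None)[0];print(n,k.sum(),s,np.degrees(np.hypot(*s[:2])),[np.median(F[y[k]*g>0,2]) for g in(1,-1)])
s=bot.read_state();print(s['time_s'],s['force'])
E
```

```text
top 279 [-0.00899802 -0.00385384  0.19057913] 0.5608449851482907 [np.float64(0.19055554037439765), np.float64(0.19051821701224297)]
scene 49 [-0.0106652   0.01359982  0.1923507 ] 0.9902424962432882 [np.float64(0.19228758364674342), np.float64(0.19205031893360178)]
24.8 [-0.18010512 -0.22586134 -0.29194736]
```

Without the bar, both views show the lid flat, at most 1° within noise, at the seated height. Handing in.

```bash
python3 -c "
from h import *
print(workorder.hand_in())"
```

```text
the job is handed in; nothing more can be done
None
```

The jar, with its ball in it, is on the mill's platform, held between the crescent stop and the spring jaw. The lid is seated flat with its key in the notch. The job took about 25 s of the 62 s allowed, and the hand-in gave no verdict.

- **Jar:** I pressed the jaw back with the jar to about 4 mm past the seat and lowered the jar behind the stop. I then let it come forward until it met the stop, and released it.
- **Lid:** I set the lid on the rim with the key about 60° from the notch. With the key riding on the rim, I turned it about 57° until the key dropped, then pressed it home.

Last checks:
- **Height:** the lid bottomed at tool height 0.2163 m, where 0.2164 m was expected, and held there under an 11 N push. The flange top measured 0.1906 m from the top camera and 0.192 m from the scene camera, against 0.191 m expected.
- **Tilt:** the top camera gave 0.3–0.6°. The first scene-camera fit gave 4.2°, which disagreed. Refitted without the grip bar's pixels it gave 1.0° on only 49 points, so I took the 4.2° as an artefact.
- **Camera offsets:** the two cameras differed by 2–4 mm in horizontal position. I placed the lid using measurements taken relative to the jar in the same view.
- **Bystanders:** I saw no contact with the other things on the bench, but I did not measure their positions again at the end.

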